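# Complete the fret-work tray

## Task

Put the fretwork kit away in its shadow-cut tray: lift the levelling block up and off its two hooks and bring the brass try square from the bench, and set each down gently, fully home and flat in the cut-out of its own outline. Leave the T-key in its place and everything else on the bench where it is.

Things in the scene. Friction and masses are not known exactly. Their poses are not given: they have to be found in the camera images.
- block: Levelling block, 300 g (varies), hanging level on the rack's hooks, underside 83 mm above the bench. Sole 100 mm (own x) x 44 mm, 18 mm thick, aluminium, blue on top. A dark bow of 8 mm rod stands on it along x: uprights at x = -42 and 42 mm, crossbar centre 75 mm up; on that a pale wooden knob. Origin: centre of the underside, z up. The same after a half turn.
- block_knob (a point): Middle of the block's pale wooden knob, 93 mm above the block's underside: the place to grip it. The knob is 34 mm along the block's x, 20 mm along its y, 30 mm tall, right above the crossbar (clear of the hooks).
- rack: Fixed plywood stand: board 150 mm wide (own y), 165 mm tall; two 8 mm steel hooks stick out along its -x (towards the robot) at y = -27 and 27 mm, centre 150 mm above the bench, straight to x = -86 mm, then rising to tips at x = -96 mm, top 168 mm up. Origin: on the bench under the board. The block's crossbar (along y) hangs at about x = -63 mm: raise it 20 to 38 mm (more jams the sole under the hooks), then out along -x.
- square: L-shaped try square lying flat on the bench, 250 g (varies). Brass stock 70 mm (own y) x 20 mm (x) x 28 mm tall, dark wooden strip on top; steel blade 16 mm wide, 6 mm thick, from the stock's +y end along +x (x 10 to 85, y 19 to 35 mm), undersides level. Origin: centre of the stock's underside. Hold the stock's middle across its 20 mm, by the upper 15 mm, so that fingertips clear the foam.
- tray: Fixed shadow tray, 146 mm (own x) by 338 mm (y), wooden rim 14 mm high. Three black foam inserts side by side along y (each 130 x 105 mm, 107 mm apart), in an order that changes. Each has one cut-out 10 mm deep with an orange floor 7 mm above the bench; foam top 17 mm above the bench. Origin: centre of the underside.
- insert_block: Foam insert of the tray with the rectangular cut-out. Origin: centre of its underside, 14 mm below the foam top; axes along the tray's.
- insert_square: Foam insert of the tray with the L-shaped cut-out. Origin: centre of its underside; axes along the tray's.
- block_pocket (a point): Centre of the floor of the rectangular cut-out (108 x 52 mm, long along this frame's x): 4 mm of play all round the block's sole. Floor 7 mm above the bench. The block's origin belongs here with its x along this x, either way round.
- square_pocket (a point): Point on the floor of the L-shaped cut-out where the square's origin belongs, with the square's x and y along this frame's x and y; 4 mm of play all round. Floor 7 mm above the bench.
- key_pocket (a point): Point on the floor of the T-shaped cut-out (4 mm of play) where the T-key's origin belongs.
- key: T-shaped truss-rod key, red crossbar 76 mm along its y, steel stem 95 mm along +x, 14 mm thick, already lying in the T-shaped cut-out. Origin: underside of the crossbar's middle. Leave it there.
- glue: White glue bottle, 52 mm across, 130 mm tall, standing beyond the tray. Leave alone. Origin: centre of the underside.
- driver: Screwdriver with red handle lying beyond the tray. Leave alone.
- solder: Red reel, 56 mm across, 46 mm tall, beyond the tray. Leave alone.
- pickup: Black guitar pickup, 36 x 85 x 16 mm, lying near the robot. Leave alone.
- polish: Amber jar, 60 mm across, 55 mm tall, at the robot's left. Leave alone.
There are look-alikes about, which are no part of the job. Leave any pink or turquoise look-alike of the block alone. Of the things shaped like the square, the brass one is meant.

How it is judged (in metres and radians):
At the end, for the whole second after the job is handed in: Block and square each lie in their own cut-out: origin within 7 mm horizontally and 3 mm in height of the pocket point, turned to it within 0.15 rad (block either way round), tilted under 0.06 rad, at rest; the T-key still lies within 10 mm of its pocket point, tilted under 0.06 rad (horizontal distance between block and block_pocket below 0.007 m and z of block in the frame of block_pocket between -0.003 and 0.003 m and angle between the x axis of block and the x axis of block_pocket, either way round below 0.15 rad and angle between each of block, square, key's own z axis and vertical below 0.06 rad and linear speed of each of block, square below 0.02 m/s and angular speed of each of block, square below 0.2 rad/s and horizontal distance between square and square_pocket below 0.007 m and z of square in the frame of square_pocket between -0.003 and 0.003 m and angle between the x axis of square and the x axis of square_pocket, either way round below 0.15 rad and distance between key and key_pocket below 0.01 m); the robot touches nothing.
It fails at once if another thing on the bench is pushed more than 40 mm or knocked over (distance of any of glue, driver, solder, pickup, polish from where it was at the start of the episode above 0.04 m or angle between any of glue, solder, polish's own z axis and vertical above 0.5 rad).
It fails at once if the block is rammed against the foam insert of its cut-out (over 60 N) (contact force between block and insert_block above 60 N).
It fails at once if the square is rammed against the foam insert of its cut-out (over 60 N) (contact force between square and insert_square above 60 N).
It fails at once if the block is let fall (over 0.5 m/s with no finger on it, about 13 mm of drop) (linear speed of block above 0.5 m/s and contact force between the fingers and block below 0.05 N).
It fails at once if the square is let fall (over 0.5 m/s with no finger on it, about 13 mm of drop) (linear speed of square above 0.5 m/s and contact force between the fingers and square below 0.05 N).
It also fails if it takes over 64 s, if anything falls off the work surface, if the arm or the gripper's body presses on something with over 40 N, if the wrist force passes 120 N, or if a joint passes its speed limit or range.

## Robot

A 6-joint arm with a two-finger parallel gripper is mounted at the origin on the work surface. World frame = base frame: x ahead of the robot, y to its left, z up, the work surface at z = 0. Lengths are in m, angles in degrees, forces in N, time in s.
With the tool pointing down it reaches from about 0.4 to 0.825 m from the base axis. Payload 7 kg.
Tool frame: the origin (TCP) lies midway between the tips of the shut fingers; the grasp point (between the pads) lies 19 mm behind it; z points along the fingers, y is the direction in which the jaws open and shut (so a half turn about z gives the same grasp; the last joint's range is limited). The gripper opens to 88 mm and grips with 3 to 60 N. Pads are 19 mm wide; open, the fingers measure 130 mm over their backs; the gripper's body (78 mm by 193 mm) begins 47 mm behind the grasp point.
Start: joints at [81.595, 20.546, 0.682, 0, -70.136, -16.507], TCP at [0.284, 0.612, 0.227] pointing down, gripper open.
Joint ranges: [-176.03, 176.03], [-82.01, 121.73], [-58.28, 71.71], [-173.87, 95.51], [-174.79, -0.11], [-173.66, 173.66]. Speed limits (degrees/s): [136.94, 136.94, 172.46, 180, 180, 180].

## Interface

Orientations are given as [roll, pitch, yaw] about the fixed x, y, z axes, in that order (R = Rz(yaw) Ry(pitch) Rx(roll)).
In Python, from plant import ctrl gives the robot as it stands. The module is installed in compiled form; this text tells all that it offers.
- The arm moves only by the tool arm_command, never from a script. Its argument "targets" is a list that holds one entry, the list of rows, each a list of 7 numbers: the turn, a rotation vector about the world's x, y, z in rad, then the shift along the world's x, y, z in cm, then the opening, from 0 (shut) to 1 (fully open). A call has 1 to 8 rows; each row is the pose to reach, as a shift and turn from the pose commanded when the call began; what a row does not reach only later rows make up. A row lasts 1/12 s, in which the tool goes at most 41.7 mm and 7.16 degrees, less where a joint would pass 70% of its speed; a pose out of reach is approached as far as the arm can. A call with a gripper value outside its range is refused whole. The fingers move at their own pace and stop on an object; the grip force is fixed at half the most. Time passes only in rows, so rows that repeat a pose let the fingers close. It gives the time, the measured TCP pose, the force and the opening at its end, in the units of the state.
- ctrl.get_obs(): the state, without advancing time (a new reading comes with each control period).
- ctrl.snapshot(name): name is "scene" or "top" or "wrist"; returns the picture (400x640x3 uint8, blue, green, red); there is no depth.
- ctrl.camera_model(name): a dict with "K" (3x3 intrinsics, pixels), "xyz" and "rotation" of the camera in the world. Camera axes: x right, y up, looking along -z (the intrinsics and any distortion apply to the point x, -y, -z); pixel columns grow to the right and rows downward; lengths in m; the calibration is good to about 2 mm. A picture is of the moment at which its call begins: read the wrist's pose just before it. camera_model takes no time and is no camera call; for the wrist camera it gives the pose at the moment of the call.
- ctrl.close_job(): hands the job in, once; it reports no verdict.
The state is a dict: "clock": time; "joint_pos": joint angles; "qvel": joint speeds; "tau": joint torques, N m; "tool_pos": TCP position; "orientation": TCP orientation; "force": force on the tool from outside, world axes, zero at the start; "moment": the same for the moment, N m; "opening": finger opening in m.
Only numpy, scipy, OpenCV 4.12 (cv2) and the standard library are available. Lean on these libraries where they do the work, as an engineer would, in place of code of your own. Each camera call takes 0.05 s, during which the arm holds its last target. There are 200 camera calls.

## Working session

There is one attempt and no reset: what is moved stays moved. The work goes in short steps, Python scripts to look and compute and a tool call to move; the robot and the scene stay as the last step left them, time stands still between calls to the robot, and variables do not carry over. Pictures are saved under pics/ and viewed, about 8 in all and at most 12, crops included, and the job is handed in when it is done.

Besides the shell and the picture viewer there is one more tool, called after "Request:" as a command line: name --argument value ..., lists and objects as JSON in quotes. arm_command: Moves the arm, as the interface text tells. Its arguments: {"type":"object","properties":{"targets":{"type":"array","items":{"type":"array","items":{"type":"array","items":{"type":"number"}}}}},"required":["targets"]}

```bash
mkdir -p pics; cat > h.py <<'E'
import numpy as np, cv2
from plant import ctrl
def cam(n):
    m=ctrl.camera_model(n); return m
def pix2z(m,u,v,z):
    K=np.array(m["K"]);d=m.get("dist",m.get("distortion"))
    p=cv2.undistortPoints(np.array([[[u,v]]],float),K,np.array(d,float) if d is not None else None)[0,0]
    R=np.array(m["rotation"]);r=R@np.array([p[0],-p[1],-1.]);c=np.array(m["xyz"])
    return c+r*(z-c[2])/r[2]
def proj(m,P):
    K=np.array(m["K"]);R=np.array(m["rotation"]);d=m.get("dist",m.get("distortion"))
    q=(np.atleast_2d(P)-np.array(m["xyz"]))@R; q=q*[1,-1,-1]
    return cv2.projectPoints(q,np.zeros(3),np.zeros(3),K,np.array(d,float) if d is not None else None)[0][:,0]
E
python3 - <<'E'
from h import *
o=ctrl.get_obs();print(o)
for n in("top","scene","wrist"):
    m=cam(n);print(n,m)
    cv2.imwrite(f"pics/{n}0.png",ctrl.snapshot(n))
a=cv2.imread("pics/top0.png");b=cv2.imread("pics/scene0.png")
E
```

```text
{'clock': 0.0, 'joint_pos': array([ 8.15933112e+01,  2.05916496e+01,  6.31920869e-01, -1.84046807e-02,
       -7.01365408e+01, -1.65063488e+01]), 'qvel': array([-0.02785129, -0.01912916, -0.05271617,  0.08811317, -0.11938471,
       -0.01888188]), 'tau': array([ 1.57960349e-03, -5.82718241e+01,  2.93050486e+01,  6.99740052e+00,
        6.74753683e-03, -1.63914242e-04]), 'tool_pos': array([0.28417019, 0.61170988, 0.2256116 ]), 'orientation': array([ 1.79902782e+02, -1.07662587e-02, -2.49192965e+01]), 'force': array([ 0.398288  , -0.16328977,  0.4208363 ]), 'moment': array([0.029413  , 0.0291438 , 0.03419559]), 'opening': 0.08748503499537233}
top {'K': array([[373.63005058,   0.        , 324.58066817],
       [  0.        , 373.63005058, 199.45444982],
       [  0.        ,   0.        ,   1.        ]]), 'xyz': array([0.40999991, 0.08028894, 1.21744636]), 'rotation': array([  5.83583192,   0.87947979, -91.69680554])}
scene {'K': array([[510.42019595,   0.        , 318.02534773],
       [  0.        , 510.42019595, 193.99580011],
       [  0.        ,   0.        ,   1.        ]]), 'xyz': array([ 1.03960553, -0.44831838,  1.25819385]), 'rotation': array([32.94715075,  0.82411352, 43.44985546])}
wrist {'K': array([[333.64932479,   0.        , 319.94286684],
       [  0.        , 333.64932479, 202.28143298],
       [  0.        ,   0.        ,   1.        ]]), 'xyz': array([0.34849954, 0.58261878, 0.38394654]), 'rotation': array([ -14.90984447,   -0.11838064, -114.93733767])}
```

View pics/top0.png

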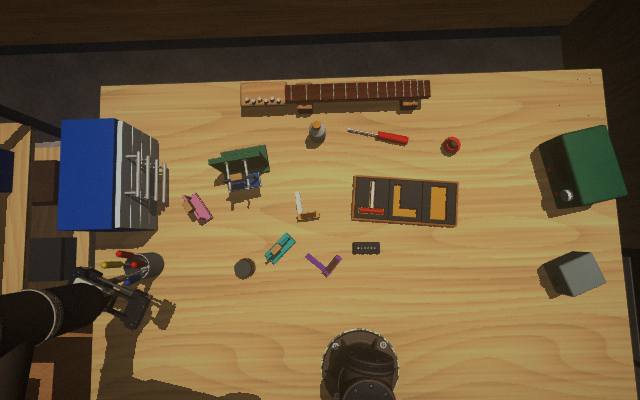

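View pics/scene0.png

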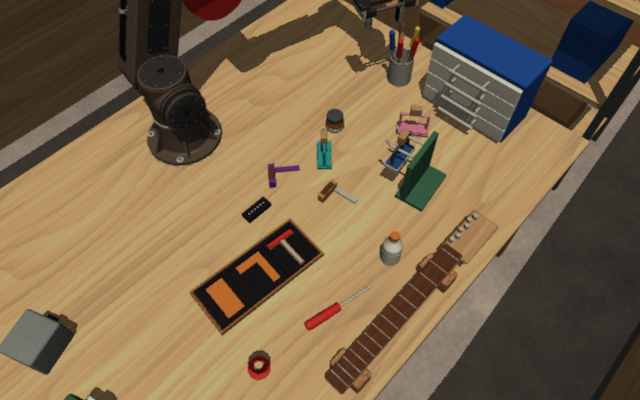

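The block could be confused between blue on the rack (244,180), pink (198,207) and turquoise (280,248). The square could be brass (308,210) or purple (325,262). By the description I choose the blue one and the brass one, and will check both in a close crop.

```bash
sed -i 's/R=np.array(m\["rotation"\])/R=rot(m)/' h.py; cat >> h.py <<'E'
from scipy.spatial.transform import Rotation
def rot(m): return Rotation.from_euler('xyz',m["rotation"],degrees=True).as_matrix()
E
python3 - <<'E'
from h import *
a=cv2.imread("pics/top0.png");m=cam("top")
c=cv2.resize(a[130:270,190:470],None,fx=2.85,fy=2.85,interpolation=cv2.INTER_CUBIC)
cv2.imwrite("pics/c1.png",c)
for n,u,v,z in[("knob?",244,178,.176),("stock",309,215,.028),("blade end",297,194,.006),("tray BL",352,224,.014),("trayTL",355,177,.014),("trayTR",458,180,.014),("trayBR",457,226,.014),("solder",452,145,.046),("glue",317,125,.13),("pickup",366,248,.016),("polish",245,268,.055),("base",360,368,.1)]:
    print(n,pix2z(m,u,v,z).round(3))
h=cv2.cvtColor(a,cv2.COLOR_BGR2HSV)
k=cv2.inRange(h,(10,170,130),(25,255,255));k[:, :360]=0;k[:170]=0;k[225:]=0;k[:,455:]=0
for ct in cv2.findContours(k,0,2)[0]:
    if cv2.contourArea(ct)>100: r=cv2.minAreaRect(ct);print(r,pix2z(m,*r[0],.007))
E
```

```text
knob? [0.585 0.319 0.176]
stock [0.484 0.146 0.028]
blade end [0.555 0.185 0.006]
tray BL [0.452 0.009 0.014]
trayTL [ 0.604 -0.006  0.014]
trayTR [ 0.583 -0.339  0.014]
trayBR [ 0.435 -0.326  0.014]
solder [ 0.692 -0.316  0.046]
glue [0.746 0.11  0.13 ]
pickup [ 0.374 -0.032  0.016]
polish [0.325 0.346 0.055]
base [0.035 0.007 0.1  ]
((437.5939025878906, 203.02830505371094), (14.507370948791504, 31.963781356811523), 2.726311206817627) [ 0.51118509 -0.27033517  0.007     ]
((404.0, 200.5), (22.0, 31.0), 0.0) [ 0.52278145 -0.1623517   0.007     ]
```

View pics/c1.png

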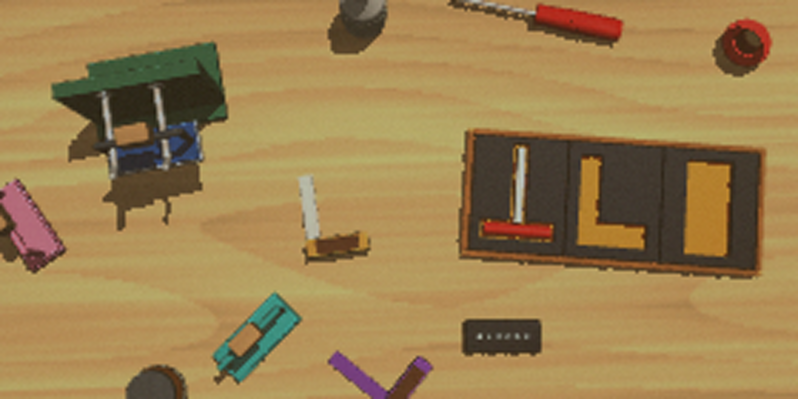

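The crop confirms the choice: the blue block hangs on the rack hooks (knob about top(236,176)), and the brass square lies at top(309,215). The L pocket is in the middle, the rectangular one on the right, and the T-key on the left. I'll move over the square now.

Request:
arm_command --targets '[[[0, 0, -1.0, 19.6, -46.5, 0, 1], [0, 0, -1.0, 19.6, -46.5, 0, 1], [0, 0, -1.0, 19.6, -46.5, 0, 1], [0, 0, -1.0, 19.6, -46.5, 0, 1], [0, 0, -1.0, 19.6, -46.5, 0, 1], [0, 0, -1.0, 19.6, -46.5, 0, 1], [0, 0, -1.0, 19.6, -46.5, 0, 1], [0, 0, -1.0, 19.6, -46.5, 0, 1]]]'

```text
clock: 0.82
tool_pos: [0.414, 0.303, 0.2266]
orientation: [-180.0, 0.0, -82.5]
force: [0.4, 0.2, -0.1]
opening: 0.0874
```

Request:
arm_command --targets '[[[0, 0, 0, 6.6, -15.7, -5, 1], [0, 0, 0, 6.6, -15.7, -5, 1], [0, 0, 0, 6.6, -15.7, -5, 1], [0, 0, 0, 6.6, -15.7, -5, 1], [0, 0, 0, 6.6, -15.7, -5, 1], [0, 0, 0, 6.6, -15.7, -5, 1]]]'

```text
clock: 1.32
tool_pos: [0.4797, 0.1449, 0.1752]
orientation: [179.9, -0.1, -82.4]
force: [-0.1, -0.1, 0.1]
opening: 0.0879
```

```bash
python3 - <<'E'
from h import *
import pickle
pickle.dump(cam("wrist"),open("w1.pkl","wb"));o=ctrl.get_obs();print(o["tool_pos"],o["orientation"],o["joint_pos"])
cv2.imwrite("pics/w1.png",ctrl.snapshot("wrist"))
E
```

```text
[0.47965557 0.14491662 0.17522934] [ 1.79860127e+02 -7.15473841e-02 -8.24326421e+01] [ 3.93066362e+01  6.60952577e+00 -2.50151754e+01 -1.49291273e-02
 -5.85318927e+01 -3.17315548e+01]
```

View pics/w1.png

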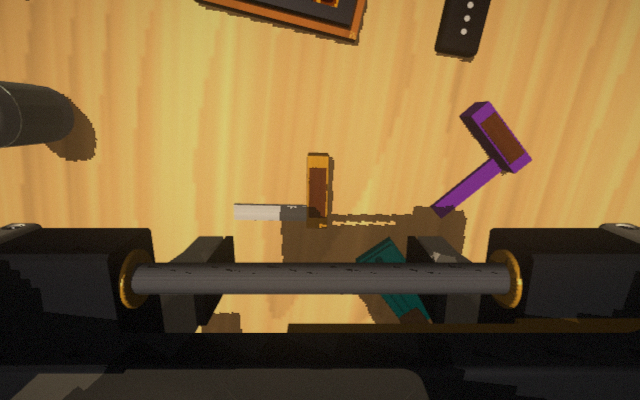

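The wrist view shows the brass square at about (318,190), with its dark strip on top and its steel blade running left to (234,212). The purple one is at (497,140). Next I'll measure it with a zoomed crop.

```bash
python3 - <<'E'
from h import *
import pickle
m=pickle.load(open("w1.pkl","rb"));a=cv2.imread("pics/w1.png")
h=cv2.cvtColor(a,cv2.COLOR_BGR2HSV)[140:235,225:345]
c=a[140:235,225:345]
# model overlay fit guess
T=pix2z(m,317,193,.028);e1=pix2z(m,234,204.5,.006);e2=pix2z(m,234,219,.006);print(T,e1,e2,m)
def model(x,y,th):
    t=np.radians(th);R=np.array([[np.cos(t),-np.sin(t)],[np.sin(t),np.cos(t)]])
    f=lambda P,z:np.c_[np.array(P)@R.T+[x,y],np.full(len(P),z)]
    return f([(-.01,-.035),(.01,-.035),(.01,.035),(-.01,.035)],.028),f([(.01,.019),(.085,.019),(.085,.035),(.01,.035)],.006)
s=5;big=cv2.resize(c,None,fx=s,fy=s,interpolation=cv2.INTER_CUBIC)
for A in model(T[0],T[1],6): 
    p=(proj(m,A)-[225,140]+.5)*s
    cv2.polylines(big,[p.astype(int)],True,(0,255,0),1)
cv2.imwrite("pics/w1c.png",big)
E
```

```text
[0.48320712 0.147833   0.028     ] [0.56477644 0.17591702 0.006     ] [0.56375592 0.19137002 0.006     ] {'K': array([[333.64932479,   0.        , 319.94286684],
       [  0.        , 333.64932479, 202.28143298],
       [  0.        ,   0.        ,   1.        ]]), 'xyz': array([0.49066569, 0.07635153, 0.33355753]), 'rotation': array([-1.48246124e+01, -1.45049780e-01, -1.72453366e+02])}
```

View pics/w1c.png

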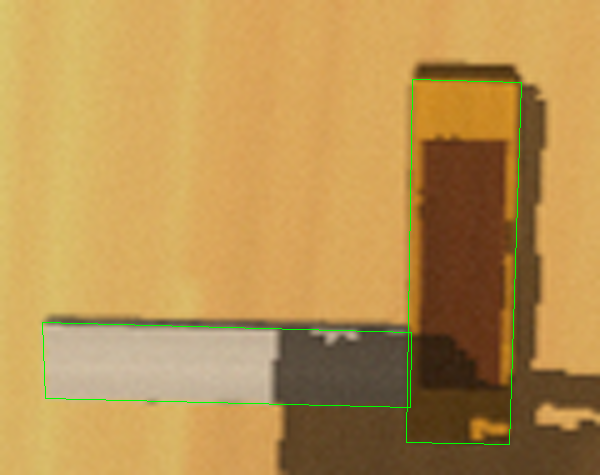

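The model overlay fits, so the square is at (0.483, 0.148) with yaw about 6°. I'll descend and grip.

Request:
arm_command --targets '[[[0, 0, -0.026, 0.35, 0.3, -4, 1], [0, 0, -0.026, 0.35, 0.3, -8, 1], [0, 0, -0.026, 0.35, 0.3, -12, 0.6], [0, 0, -0.026, 0.35, 0.3, -14.5, 0.5], [0, 0, -0.026, 0.35, 0.3, -16.1, 0.5], [0, 0, -0.026, 0.35, 0.3, -16.1, 0.5], [0, 0, -0.026, 0.35, 0.3, -16.1, 0], [0, 0, -0.026, 0.35, 0.3, -16.1, 0]]]'

```text
clock: 2.03
tool_pos: [0.4841, 0.1523, 0.0168]
orientation: [-179.9, 0.0, -83.6]
force: [0.6, -0.5, 0.8]
opening: 0.0531
```

Request:
arm_command --targets '[[[0, 0, 0, 0, 0, 0, 0], [0, 0, 0, 0, 0, 0, 0], [0, 0, 0, 0, 0, 0, 0], [0, 0, 0, 0, 0, 0, 0], [0, 0, 0, 0, 0, 2, 0], [0, 0, 0, 0, 0, 5, 0], [0, 0, 0, 0, 0, 8, 0], [0, 0, 0, 0, 0, 8, 0]]]'

```text
clock: 2.7
tool_pos: [0.4863, 0.1527, 0.1013]
orientation: [-179.5, 0.2, -83.6]
force: [0.6, 1.2, -0.1]
opening: 0.0022
```

```bash
python3 - <<'E'
from h import *
import pickle
pickle.dump(cam("wrist"),open("w2.pkl","wb"));o=ctrl.get_obs();print(o["tool_pos"],o["orientation"],o["opening"],o["force"])
cv2.imwrite("pics/w2.png",ctrl.snapshot("wrist"))
E
```

```text
[0.4863476  0.152708   0.10125501] [-179.53380783    0.20487552  -83.6308166 ] 0.002226273483806679 [ 0.59972393  1.23032744 -0.0965128 ]
```

View pics/w2.png

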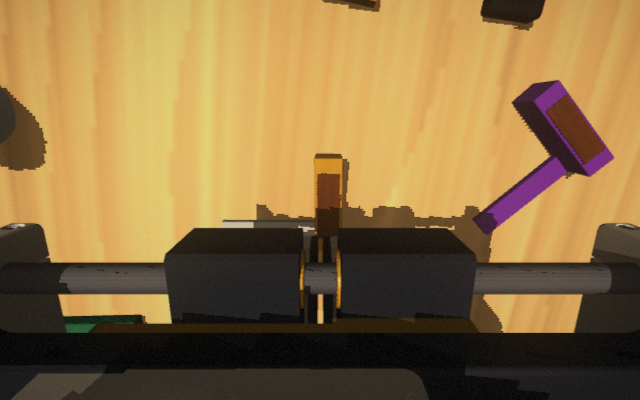

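Request:
arm_command --targets '[[[0, 0, 0, 0, 0, 0, 0.5], [0, 0, 0, 0, 0, 0, 0.5], [0, 0, 0, 0, 0, 0, 0.5], [0, 0, 0, 0, 0, 0, 0.5]]]'

```text
clock: 3.08
tool_pos: [0.4828, 0.1506, 0.0946]
orientation: [179.9, -0.1, -83.7]
force: [0.3, -0.6, -0.1]
opening: 0.0222
```

```bash
python3 - <<'E'
from h import *
import pickle
m=pickle.load(open("w2.pkl","rb"));o=ctrl.get_obs();print(o["tool_pos"],o["orientation"],o["opening"])
for u,v,z in[(315,158,.028),(341,158,.028)]:print(pix2z(m,u,v,z))
t=np.radians(6);print(proj(m,[[.483+.01*np.cos(t)+s*.035*np.sin(t)*1,.148-.035*s*np.cos(t)+.01*np.sin(t),.028] for s in(1,-1)]))
print(proj(m,[[.483-.01*np.cos(t)+s*.035*np.sin(t)*1,.148-.035*s*np.cos(t)-.01*np.sin(t),.028] for s in(1,-1)]))
E
```

```text
[0.48279982 0.15063425 0.09464894] [ 1.79908795e+02 -5.38877894e-02 -8.37025977e+01] 0.022198630265213175
[0.49620723 0.11403612 0.028     ]
[0.47830815 0.11202546 0.028     ]
[[314.40047236 158.22416494]
 [314.23627588 251.80763983]]
[[343.2624917  158.43051216]
 [340.98757393 252.04509377]]
```

Request:
arm_command --targets '[[[0, 0, 0, 0, -0.25, 0, 0.5], [0, 0, 0, 0, -0.25, 0, 0.5], [0, 0, 0, 0, -0.25, -1, 0.5], [0, 0, 0, 0, -0.25, -4, 0.5], [0, 0, 0, 0, -0.25, -7, 0.5], [0, 0, 0, 0, -0.25, -8, 0.5], [0, 0, 0, 0, -0.25, -8, 0.4], [0, 0, 0, 0, -0.25, -8, 0]]]'

```text
clock: 3.75
tool_pos: [0.4832, 0.1483, 0.0153]
orientation: [179.9, -0.1, -83.7]
force: [0.2, 0.3, 0.1]
opening: 0.0352
```

Request:
arm_command --targets '[[[0, 0, 0, 0, 0, 0, 0], [0, 0, 0, 0, 0, 0, 0], [0, 0, 0, 0, 0, 0, 0], [0, 0, 0, 0, 0, 0, 0], [0, 0, 0, 0, 0, 0, 0], [0, 0, 0, 0, 0, 0, 0]]]'

```text
clock: 4.25
tool_pos: [0.4839, 0.149, 0.0168]
orientation: [-179.9, 0.1, -83.7]
force: [-1.9, 0.6, 7.5]
opening: 0.0195
```

Request:
arm_command --targets '[[[0, 0, 0, 0, 0, 0.7, 0], [0, 0, 0, 0, 0, 2, 0], [0, 0, 0, 0, 0, 5, 0], [0, 0, 0, 0, 0, 8, 0], [0, 0, 0, 0, 0, 10, 0], [0, 0, 0, 0, 0, 10, 0]]]'

```text
clock: 4.75
tool_pos: [0.4856, 0.1499, 0.1206]
orientation: [-179.6, 0.2, -83.7]
force: [1.4, 0.6, -2.0]
opening: 0.0198
```

Request:
arm_command --targets '[[[0, 0, -0.04, 0, -3, 4, 0], [0, 0, -0.08, 0, -7, 4, 0], [0, 0, -0.12, 0, -11, 4, 0], [0, 0, -0.168, 0, -15, 4, 0], [0, 0, -0.168, 0, -19, 4, 0], [0, 0, -0.168, 0, -22, 4, 0], [0, 0, -0.168, 0, -22.8, 4, 0], [0, 0, -0.168, 0, -22.8, 4, 0]]]'

```text
clock: 5.42
tool_pos: [0.4824, -0.0816, 0.1551]
orientation: [179.9, -0.0, -93.5]
force: [-0.5, 0.9, -2.6]
opening: 0.0193
```

```bash
python3 - <<'E'
from h import *
import pickle
ctrl.snapshot("wrist")
pickle.dump(cam("wrist"),open("w3.pkl","wb"));o=ctrl.get_obs();print(o["tool_pos"],o["orientation"],o["opening"],o["force"])
cv2.imwrite("pics/w3.png",ctrl.snapshot("wrist"))
E
```

```text
[ 0.48265816 -0.08039083  0.15515599] [ 1.79953564e+02  8.45830040e-03 -9.34801480e+01] 0.019737790704568724 [ 0.68569085  0.11103124 -1.99191129]
```

View pics/w3.png

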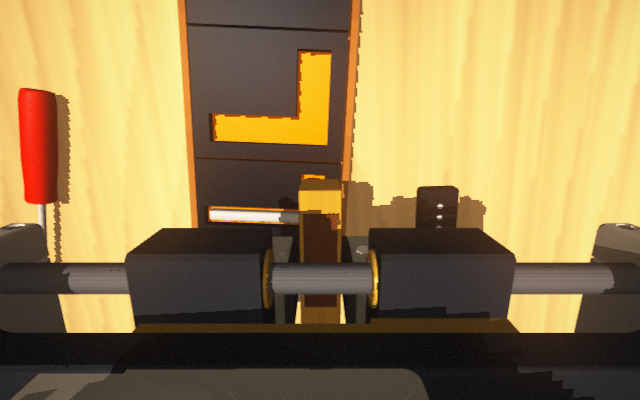

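The wrist view shows the L pocket with corners (302,53), (330,145) and (214,130), and the block pocket's bottom edge at (190-350,28). The held stock's end is at (320,187) and the T-key behind it. Next I'll fit the pocket and the held square.

```bash
cat >> h.py <<'E'
def model(x,y,th,z1,z2,g=0):
    t=np.radians(th);R=np.array([[np.cos(t),-np.sin(t)],[np.sin(t),np.cos(t)]])
    f=lambda P,z:np.c_[np.array(P)@R.T+[x,y],np.full(len(P),z)]
    return f([(-.01-g,-.035-g),(.01+g,-.035-g),(.01+g,.035+g),(-.01-g,.035+g)],z1),f([(.01,.019-g),(.085+g,.019-g),(.085+g,.035+g),(.01,.035+g)],z2)
E
python3 - <<'E'
from h import *
import pickle
from scipy.optimize import minimize
m=pickle.load(open("w3.pkl","rb"));a=cv2.imread("pics/w3.png")
h=cv2.cvtColor(a,cv2.COLOR_BGR2HSV)
k=cv2.inRange(h,(10,150,140),(32,255,255))[:160];k[:,:200]=0;k[:,340:]=0;k[:40]=0
k=(cv2.resize(k,None,fx=4,fy=4)>127)
def cost(p):
    r=np.zeros(k.shape,np.uint8)
    for A in model(*p[:2]/100,p[2],.007,.007,.004):cv2.fillPoly(r,[np.round((proj(m,A)+.5)*4).astype(int)],1)
    return 1-(k&(r>0)).sum()/(k|(r>0)).sum()
s=minimize(cost,[48.1,-16.3,-3.6],method="Nelder-Mead",options=dict(initial_simplex=[[48.1,-16.3,-3.6],[49,-16.3,-3.6],[48.1,-15,-3.6],[48.1,-16.3,-1]]))
print(s.x,s.fun)
p=s.x;o=ctrl.get_obs();t=o["tool_pos"]
im=cv2.resize(a[30:250,190:390],None,fx=3,fy=2.7*1,interpolation=cv2.INTER_CUBIC)
for A in model(*p[:2]/100,p[2],.007,.007,.004)+model(t[0],t[1],-3.5,t[2]+.0115,t[2]-.0105):
    q=(proj(m,A)-[190,30]+.5)*[3,2.7];cv2.polylines(im,[q.astype(int)],True,(0,255,0),1)
cv2.imwrite("pics/w3c.png",im)
E
```

```text
[ 48.52211374 -16.20308912  -5.746475  ] 0.02017517154165005
```

View pics/w3c.png

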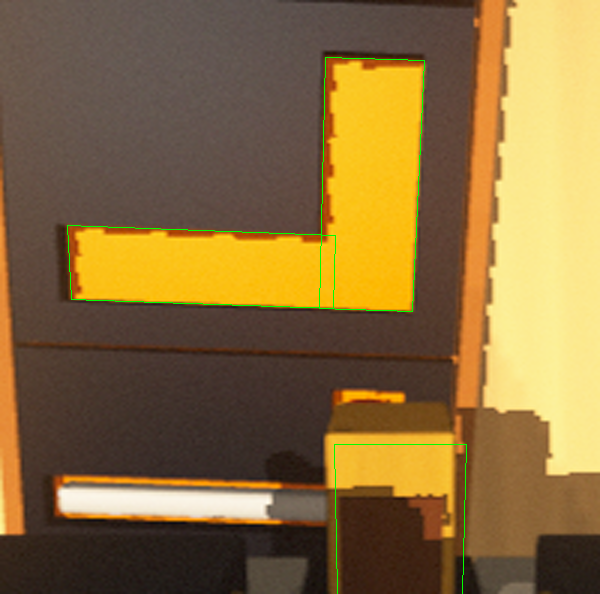

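Request:
arm_command --targets '[[[0, 0, -0.035, 0.15, -4, 0, 0], [0, 0, -0.035, 0.15, -8.1, 0, 0], [0, 0, -0.035, 0.15, -8.1, -3, 0], [0, 0, -0.035, 0.15, -8.1, -6, 0], [0, 0, -0.035, 0.15, -8.1, -9, 0], [0, 0, -0.035, 0.15, -8.1, -11, 0], [0, 0, -0.035, 0.15, -8.1, -11, 0], [0, 0, -0.035, 0.15, -8.1, -11, 0]]]'

```text
clock: 6.18
tool_pos: [0.4845, -0.1596, 0.045]
orientation: [179.8, -0.0, -95.2]
force: [1.0, -0.1, -1.7]
opening: 0.0197
```

```bash
python3 - <<'E'
from h import *
import pickle
pickle.dump(cam("wrist"),open("w4.pkl","wb"));o=ctrl.get_obs();print(o["tool_pos"],o["orientation"],o["opening"],o["force"])
a=ctrl.snapshot("wrist");cv2.imwrite("pics/w4.png",a)
cv2.imwrite("pics/w4c.png",cv2.resize(a[60:260,160:460],None,fx=2.5,fy=2.5,interpolation=cv2.INTER_CUBIC))
E
```

```text
[ 0.48448447 -0.15955796  0.04499298] [ 1.79847542e+02 -3.12915416e-02 -9.52313065e+01] 0.0196571487623317 [ 1.03503964 -0.07282667 -1.71702254]
```

View pics/w4c.png

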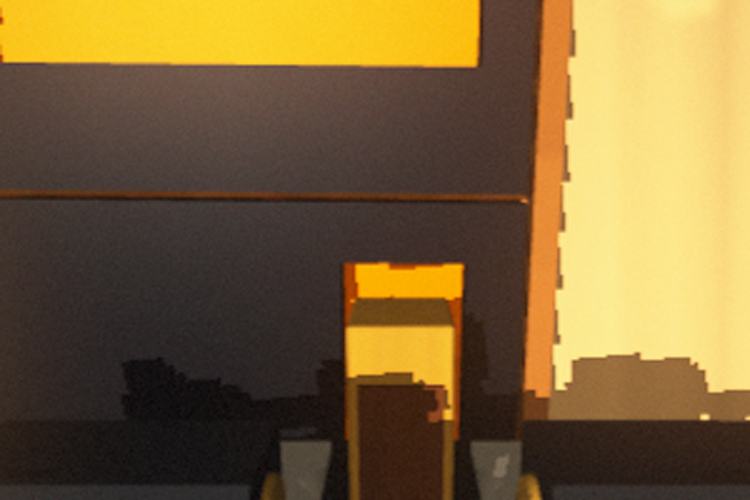

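The crop shows the stock's end at row 298, cols 350-448, above the pocket end (row 263, cols 345-463), so sideways it is within about 1 mm. I'll compute the lengthwise fit.

```bash
python3 - <<'E'
from h import *
import pickle
m=pickle.load(open("w4.pkl","rb"))
f=lambda u,v,z:pix2z(m,160+u/2.5,60+v/2.5,z).round(4)
print("pocket end",f(404,263,.007),f(404,263,.017))
for z in(.0225,.0255,.0285):print("sq bottom end L,R",f(352,298,z),f(447,298,z),"top",f(346,325,z+.028),f(453,325,z+.028))
print("tray block pocket lower edge",f(478,67,.007),f(478,67,.017))
E
```

```text
pocket end [ 0.4813 -0.1992  0.007 ] [ 0.4813 -0.2007  0.017 ]
sq bottom end L,R [ 0.4933 -0.1949  0.0225] [ 0.4725 -0.193   0.0225] top [ 0.493  -0.1951  0.0505] [ 0.473  -0.1933  0.0505]
sq bottom end L,R [ 0.4931 -0.1955  0.0255] [ 0.4726 -0.1936  0.0255] top [ 0.4927 -0.1958  0.0535] [ 0.4731 -0.194   0.0535]
sq bottom end L,R [ 0.4929 -0.196   0.0285] [ 0.4728 -0.1942  0.0285] top [ 0.4925 -0.1964  0.0565] [ 0.4732 -0.1946  0.0565]
tray block pocket lower edge [ 0.4609 -0.2415  0.007 ] [ 0.4619 -0.2408  0.017 ]
```

Request:
arm_command --targets '[[[0, 0, 0, -0.15, 0, -0.5, 0], [0, 0, 0, -0.15, 0, -1.0, 0], [0, 0, 0, -0.15, 0, -1.4, 0], [0, 0, 0, -0.15, 0, -1.7, 0], [0, 0, 0, -0.15, 0, -1.7, 0]]]'

```text
clock: 6.65
tool_pos: [0.483, -0.1605, 0.0282]
orientation: [180.0, 0.0, -95.3]
force: [-1.1, 0.3, -3.0]
opening: 0.0197
```

Request:
arm_command --targets '[[[0, 0, 0, 0, 0, -0.1, 0], [0, 0, 0, 0, 0, -0.2, 0], [0, 0, 0, 0, 0, -0.2, 0], [0, 0, 0, 0, 0, -0.2, 0]]]'

```text
clock: 6.98
tool_pos: [0.4833, -0.1605, 0.0266]
orientation: [-180.0, 0.0, -95.3]
force: [0.1, 0.4, -1.8]
opening: 0.0198
```

Request:
arm_command --targets '[[[0, 0, 0, 0, 0, -0.1, 0], [0, 0, 0, 0, 0, -0.2, 0], [0, 0, 0, 0, 0, -0.2, 0], [0, 0, 0, 0, 0, -0.2, 0]]]'

```text
clock: 7.32
tool_pos: [0.4833, -0.1605, 0.0245]
orientation: [180.0, -0.0, -95.3]
force: [-0.2, -0.1, -3.1]
opening: 0.0196
```

Request:
arm_command --targets '[[[0, 0, 0, 0, 0, -0.1, 0], [0, 0, 0, 0, 0, -0.15, 0], [0, 0, 0, 0, 0, -0.15, 0], [0, 0, 0, 0, 0, -0.15, 0]]]'

```text
clock: 7.65
tool_pos: [0.4835, -0.1605, 0.0238]
orientation: [-180.0, -0.0, -95.3]
force: [-3.2, 1.9, 7.1]
opening: 0.0197
```

Contact came at 7 N at the expected height, so I'll release.

Request:
arm_command --targets '[[[0, 0, 0, 0, 0, 0.05, 0.3], [0, 0, 0, 0, 0, 0.05, 0.5], [0, 0, 0, 0, 0, 0.05, 0.5], [0, 0, 0, 0, 0, 0.05, 0.5], [0, 0, 0, 0, 0, 1, 0.5], [0, 0, 0, 0, 0, 4, 0.5], [0, 0, 0, 0, 0, 8, 0.5], [0, 0, 0, 0, 0, 12, 0.5]]]'

```text
clock: 8.32
tool_pos: [0.4824, -0.1606, 0.1445]
orientation: [179.9, -0.0, -95.3]
force: [0.7, -0.3, 0.8]
opening: 0.0437
```

Request:
arm_command --targets '[[[0, 0, 0, 0, 0, 4, 0.5], [0, 0, 0.03, 0, 3, 7, 0.5], [0, 0, 0.08, 1, 6, 10, 0.5], [0, 0, 0.12, 2, 9.5, 12, 0.5], [0, 0, 0.16, 3, 13, 13, 0.5], [0, 0, 0.2, 4, 17, 14, 0.5], [0, 0, 0.24, 5, 21, 15, 0.5], [0, 0, 0.28, 6, 25, 16, 0.5]]]'

```text
clock: 8.98
tool_pos: [0.5425, 0.0891, 0.3043]
orientation: [-179.9, 0.0, -79.2]
force: [1.4, -0.2, -0.1]
opening: 0.0439
```

Request:
arm_command --targets '[[[0, 0, 0.03, 0.7, 4, 0.5, 0.5], [0, 0, 0.06, 1.4, 8, 1, 0.5], [0, 0, 0.06, 2.1, 12, 1.5, 0.5], [0, 0, 0.06, 2.8, 16, 2, 0.5], [0, 0, 0.06, 3.5, 20, 2.5, 0.5], [0, 0, 0.06, 4.3, 24, 2.5, 0.5], [0, 0, 0.06, 4.3, 25, 2.5, 0.5], [0, 0, 0.06, 4.3, 25, 2.5, 0.5]]]'

```text
clock: 9.65
tool_pos: [0.5853, 0.3403, 0.3263]
orientation: [179.9, -0.0, -75.7]
force: [0.4, -0.2, 0.2]
opening: 0.0439
```

```bash
python3 - <<'E'
from h import *
import pickle
ctrl.snapshot("wrist")
pickle.dump(cam("wrist"),open("w5.pkl","wb"));o=ctrl.get_obs();print(o["tool_pos"],o["orientation"],o["opening"],o["joint_pos"])
a=ctrl.snapshot("wrist");cv2.imwrite("pics/w5.png",a)
t=ctrl.snapshot("top");cv2.imwrite("pics/top5.png",t)
c=np.zeros((600,800,3),np.uint8)
c[:320]=cv2.resize(a[50:242,100:580],(800,320),interpolation=cv2.INTER_CUBIC)
c[320:]=cv2.resize(t[165:235,340:540],(800,280),interpolation=cv2.INTER_CUBIC)
cv2.imwrite("pics/c5.png",c)
E
```

```text
[0.58527883 0.33856604 0.32682265] [ 1.79911938e+02 -4.73964527e-02 -7.57383652e+01] 0.043614417078859165 [ 4.65231079e+01  1.84097175e+01  1.03841708e+01 -6.99361440e-03
 -8.20742201e+01 -3.22605392e+01]
```

View pics/c5.png

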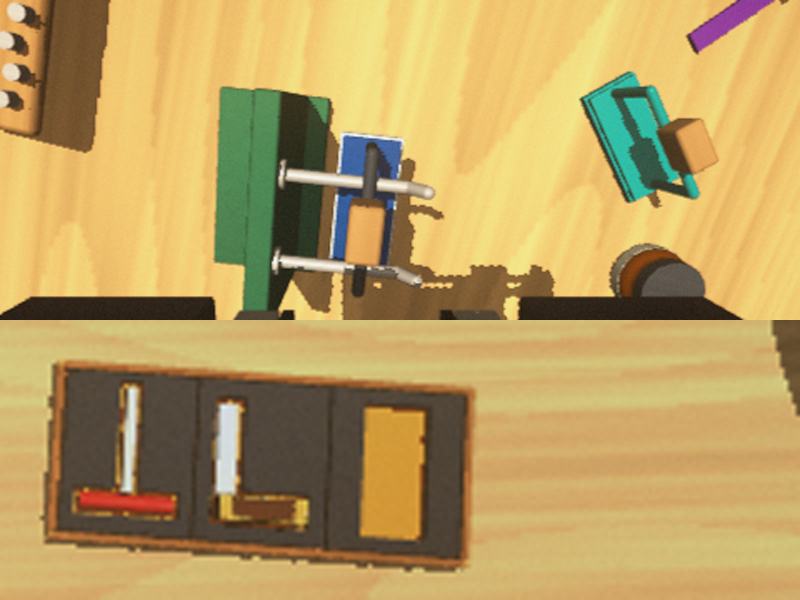

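The wrist crop shows the blue block on the hooks, its knob at crop (366,232), the hooks along (285,174)-(405,187) and (279,261)-(395,270), and the green board at left. The top view shows the square lying in its L cut-out. Next I'll measure the knob.

```bash
python3 - <<'E'
from h import *
import pickle
m=pickle.load(open("w5.pkl","rb"));a=cv2.imread("pics/w5.png")
f=lambda u,v,z:pix2z(m,100+u*.6,50+v*.6,z).round(4)
for n,P,z in[("hook1",[(285,174),(405,187)],.15),("hook2",[(279,261),(395,270)],.15),("blue top edge",[(342,133),(403,140)],.101),("bar end",[(373,145),(359,292)],.158),("board front top?",[(279,92),(246,310)],.165)]:
    A=[f(*p,z) for p in P];d=A[1]-A[0];print(n,A,np.degrees(np.arctan2(d[1],d[0])).round(1))
h=cv2.cvtColor(a,cv2.COLOR_BGR2HSV)
r=h[165:215,300:338]
print(cv2.cvtColor(r,cv2.COLOR_HSV2BGR)[::4,::3].sum(2))
k=cv2.inRange(h,(8,90,150),(25,200,255));q=np.zeros_like(k);q[160:215,300:337]=k[160:215,300:337]
ct=max(cv2.findContours(q,0,2)[0],key=cv2.contourArea);R=cv2.minAreaRect(ct);print(R)
b=cv2.boxPoints(R);print([pix2z(m,*p,.191).round(4) for p in b],pix2z(m,*R[0],.191))
E
```

```text
hook1 [array([0.6413, 0.3214, 0.15  ]), array([0.5694, 0.3113, 0.15  ])] -172.0
hook2 [array([0.6336, 0.3754, 0.15  ]), array([0.5617, 0.3633, 0.15  ])] -170.4
blue top edge [array([0.6152, 0.2922, 0.101 ]), array([0.5741, 0.2866, 0.101 ])] -172.2
bar end [array([0.5946, 0.2914, 0.158 ]), array([0.5807, 0.3803, 0.158 ])] 98.9
board front top? [array([0.6523, 0.2758, 0.165 ]), array([0.6454, 0.4062, 0.165 ])] 93.0
[[242 167 155 163 162 163 242 255 182 167 166 196 298]
 [326 312 317 312 214 216 225 235 220 178 162 216 211]
 [517 309 300 265 394 276 321 263 250 231 165 315 531]
 [614 303 308 354 519 527 522 510 495 497 344 162 281]
 [636 299 297 369 518 522 506 499 504 500 274 169 263]
 [624 296 305 417 521 516 507 498 489 493 241 170 307]
 [599 308 299 448 521 510 497 499 492 474 171 154 266]
 [459 299 288 484 517 506 508 492 489 448 153 174 266]
 [381 288 286 489 511 507 497 492 489 414 157 214 266]
 [298 296 263 492 510 499 492 487 485 376 154 288 257]
 [179 150 220 505 504 498 485 484 480 307 146 246 254]
 [715 697 634 641 458 230 261 432 382 351 277 298 288]
 [416 469 359 242 161 133 128 272 275 305 321 311 313]]
((318.3019714355469, 190.98019409179688), (20.895780563354492, 35.72183609008789), 5.7105937004089355)
[array([0.5954, 0.355 , 0.191 ]), array([0.6001, 0.3223, 0.191 ]), array([0.5816, 0.3195, 0.191 ]), array([0.5764, 0.3523, 0.191 ])] [0.58841527 0.33704298 0.191     ]
```

The knob is at (0.588, 0.337), measuring 19 x 33 mm as it should, with its x axis at about 98°. The rack yaw is therefore about 8°, and hooks and crossbar agree. I'll descend onto the knob.

Request:
arm_command --targets '[[[0, 0, -0.104, 0.3, -0.15, -3, 0.45], [0, 0, -0.104, 0.3, -0.15, -6.5, 0.45], [0, 0, -0.104, 0.3, -0.15, -10, 0.45], [0, 0, -0.104, 0.3, -0.15, -13, 0.45], [0, 0, -0.104, 0.3, -0.15, -15.5, 0.45], [0, 0, -0.104, 0.3, -0.15, -16.7, 0.45], [0, 0, -0.104, 0.3, -0.15, -16.7, 0.45]]]'

```text
clock: 10.38
tool_pos: [0.5877, 0.3337, 0.1582]
orientation: [179.8, -0.1, -81.9]
force: [-0.1, -0.9, 0.0]
opening: 0.0394
```

Request:
arm_command --targets '[[[0, 0, 0, 0, 0, 0, 0], [0, 0, 0, 0, 0, 0, 0], [0, 0, 0, 0, 0, 0, 0], [0, 0, 0, 0, 0, 0, 0], [0, 0, 0, 0, 0, 0, 0], [0, 0, 0, 0, 0, 0, 0], [0, 0, 0, 0, 0, 0, 0]]]'

```text
clock: 10.97
tool_pos: [0.5892, 0.3363, 0.1623]
orientation: [-179.9, 0.1, -81.8]
force: [-2.7, -0.3, 6.9]
opening: 0.02
```

Request:
arm_command --targets '[[[0, 0, 0, 0, 0, 0.8, 0], [0, 0, 0, 0, 0, 1.8, 0], [0, 0, 0, 0, 0, 2.6, 0], [0, 0, 0, 0, 0, 2.6, 0], [0, 0, 0, 0, 0, 2.6, 0]]]'

```text
clock: 11.38
tool_pos: [0.589, 0.3362, 0.1873]
orientation: [-179.9, 0.1, -81.8]
force: [0.4, -0.6, -3.2]
opening: 0.0199
```

Request:
arm_command --targets '[[[0, 0, 0, -1.5, -0.2, 0, 0], [0, 0, 0, -3.5, -0.5, 0, 0], [0, 0, 0, -5.5, -0.8, 0, 0], [0, 0, 0, -7.5, -1.1, 0, 0], [0, 0, 0, -9, -1.3, 0, 0], [0, 0, 0, -9.5, -1.4, 0, 0], [0, 0, 0, -9.5, -1.4, 0, 0]]]'

```text
clock: 11.97
tool_pos: [0.4928, 0.3217, 0.1866]
orientation: [180.0, 0.0, -81.8]
force: [0.0, -0.8, -2.6]
opening: 0.0194
```

Request:
arm_command --targets '[[[0, 0, 0.03, 0, -2, 0.5, 0], [0, 0, 0.11, 0.2, -5, 0.5, 0], [0, 0, 0.2, 0.4, -9, 0.5, 0], [0, 0, 0.3, 0.6, -13, 0.5, 0], [0, 0, 0.4, 0.8, -17, 0.5, 0], [0, 0, 0.5, 1, -21, 0.5, 0], [0, 0, 0.6, 1.2, -25, 0.5, 0], [0, 0, 0.7, 1.3, -29, 0.5, 0]]]'

```text
clock: 12.63
tool_pos: [0.5075, 0.0299, 0.1916]
orientation: [-180.0, -0.0, -41.4]
force: [0.4, -0.8, -3.1]
opening: 0.0199
```

Request:
arm_command --targets '[[[0, 0, 0.1, 0.1, -4, 0, 0], [0, 0, 0.2, 0.2, -8, 0, 0], [0, 0, 0.3, 0.3, -12, 0, 0], [0, 0, 0.4, 0.4, -16, 0, 0], [0, 0, 0.5, 0.5, -20, 0, 0], [0, 0, 0.58, 0.6, -24, 0, 0], [0, 0, 0.633, 0.6, -27.5, 0, 0], [0, 0, 0.633, 0.6, -29.5, 0, 0]]]'

```text
clock: 13.3
tool_pos: [0.513, -0.2672, 0.1911]
orientation: [180.0, 0.0, -5.4]
force: [0.4, 0.7, -1.9]
opening: 0.0198
```

Request:
arm_command --targets '[[[0, 0, 0, 0, -0.5, 0, 0], [0, 0, 0, 0, -0.9, -2, 0], [0, 0, 0, 0, -0.9, -4, 0], [0, 0, 0, 0, -0.9, -6, 0], [0, 0, 0, 0, -0.9, -7, 0], [0, 0, 0, 0, -0.9, -7, 0], [0, 0, 0, 0, -0.9, -7, 0]]]'

```text
clock: 13.88
tool_pos: [0.5131, -0.2723, 0.1214]
orientation: [180.0, 0.1, -5.4]
force: [0.1, 0.6, -1.8]
opening: 0.0198
```

```bash
python3 - <<'E'
from h import *
import pickle
pickle.dump(cam("wrist"),open("w6.pkl","wb"));o=ctrl.get_obs();print(o["tool_pos"],o["orientation"],o["opening"],o["force"],o["joint_pos"])
a=ctrl.snapshot("wrist");cv2.imwrite("pics/w6.png",a)
cv2.imwrite("pics/w6c.png",cv2.resize(a[20:260,160:480],None,fx=2.5,fy=2.5,interpolation=cv2.INTER_CUBIC))
E
```

```text
[ 0.5130871  -0.27229754  0.12144434] [ 1.79979724e+02  5.51462240e-02 -5.41001033e+00] 0.019837196459771927 [ 0.05994916  0.57849003 -1.8436154 ] [-8.65823385e+00  1.69344108e+01 -1.94345717e+01  2.90013877e-02
 -5.36849298e+01  9.32310469e+01]
```

View pics/w6c.png

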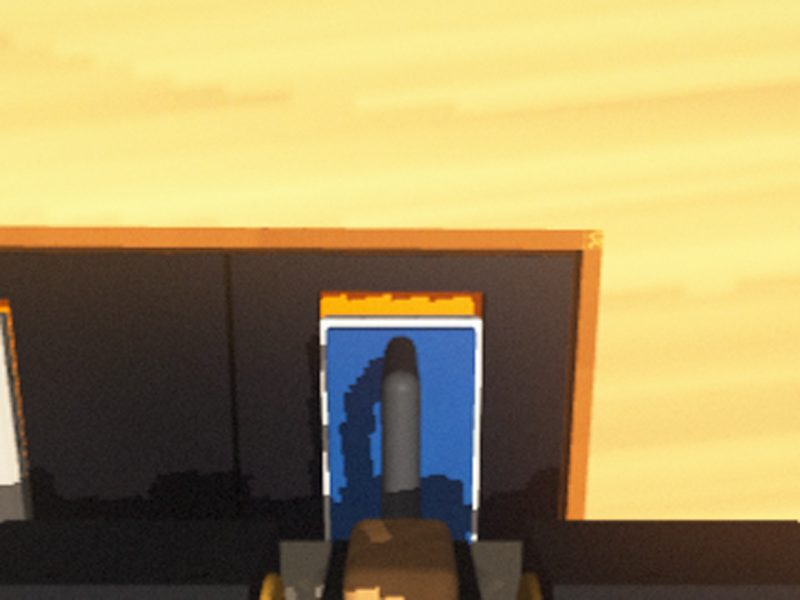

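The block's far edge is at crop row 318, cols 320-481. The pocket's far edge is at row 292, cols 320-483, so they are nearly aligned. I'll compute the offset.

```bash
python3 - <<'E'
from h import *
import pickle
m=pickle.load(open("w6.pkl","rb"))
f=lambda u,v,z:pix2z(m,160+u/2.5,20+v/2.5,z).round(4)
a,b=f(320,292,.017),f(483,292,.017);print("pocket top edge",a,b,np.linalg.norm(a-b),(a+b)/2)
for z in(.0594,.0614,.0634):
    c,d=f(320,317,z),f(481.5,318,z);print(z,c,d,np.linalg.norm(c-d),(c+d)/2, np.degrees(np.arctan2(*(d-c)[:2])))
print("insert gap",f(231,254,.017),f(236,500,.017))
E
```

```text
pocket top edge [ 0.5682 -0.253   0.017 ] [ 0.5634 -0.3032  0.017 ] 0.050428959933752376 [ 0.5658 -0.2781  0.017 ]
0.0594 [ 0.5643 -0.2564  0.0594] [ 0.56   -0.2985  0.0594] 0.0423190264538304 [ 0.56215 -0.27745  0.0594 ] -174.16816039038886
0.0614 [ 0.5645 -0.2566  0.0614] [ 0.5602 -0.2983  0.0614] 0.04192111639734802 [ 0.56235 -0.27745  0.0614 ] -174.11261057252227
0.0634 [ 0.5646 -0.2568  0.0634] [ 0.5605 -0.2981  0.0634] 0.04150301193889427 [ 0.56255 -0.27745  0.0634 ] -174.3306169581366
insert gap [ 0.5821 -0.2272  0.017 ] [ 0.5037 -0.2173  0.017 ]
```

Alignment is within 1 mm, so I'll lower it.

Request:
arm_command --targets '[[[0, 0, 0, 0, -0.05, -0.8, 0], [0, 0, 0, 0, -0.05, -1.7, 0], [0, 0, 0, 0, -0.05, -2.4, 0], [0, 0, 0, 0, -0.05, -2.9, 0], [0, 0, 0, 0, -0.05, -3.2, 0], [0, 0, 0, 0, -0.05, -3.2, 0]]]'

```text
clock: 14.43
tool_pos: [0.5123, -0.2725, 0.0886]
orientation: [-180.0, 0.1, -5.4]
force: [-0.8, -0.0, -2.3]
opening: 0.0199
```

Request:
arm_command --targets '[[[0, 0, 0, 0, 0, -0.1, 0], [0, 0, 0, 0, 0, -0.2, 0], [0, 0, 0, 0, 0, -0.25, 0], [0, 0, 0, 0, 0, -0.25, 0]]]'

```text
clock: 14.77
tool_pos: [0.5129, -0.2727, 0.0871]
orientation: [180.0, -0.0, -5.4]
force: [-0.1, 0.1, -2.6]
opening: 0.02
```

Request:
arm_command --targets '[[[0, 0, 0, 0, 0, -0.1, 0], [0, 0, 0, 0, 0, -0.15, 0], [0, 0, 0, 0, 0, -0.15, 0], [0, 0, 0, 0, 0, -0.15, 0]]]'

```text
clock: 15.1
tool_pos: [0.5129, -0.2728, 0.0869]
orientation: [180.0, -0.0, -5.4]
force: [-3.7, 1.6, 7.5]
opening: 0.0198
```

Request:
arm_command --targets '[[[0, 0, 0, 0, 0, 0.05, 0.2], [0, 0, 0, 0, 0, 0.05, 0.4], [0, 0, 0, 0, 0, 0.05, 0.6], [0, 0, 0, 0, 0, 0.05, 0.6], [0, 0, 0, 0, 0, 0.05, 0.6], [0, 0, 0, 0, 0, 0.05, 0.6], [0, 0, 0, 0, 0, 2, 0.6], [0, 0, 0, 0, 0, 5, 0.6]]]'

```text
clock: 15.77
tool_pos: [0.5107, -0.272, 0.133]
orientation: [-179.9, 0.4, -5.5]
force: [0.3, 0.1, -0.8]
opening: 0.0522
```

Request:
arm_command --targets '[[[0, 0, 0, -1, 2, 4, 0.6], [0, 0, 0, -2, 6, 8, 0.6], [0, 0, 0, -3, 10, 10, 0.6], [0, 0, 0, -4, 14, 12, 0.6], [0, 0, 0, -5, 18, 12, 0.6], [0, 0, 0, -6, 22, 12, 0.6], [0, 0, 0, -6, 26, 12, 0.6], [0, 0, 0, -6, 30, 12, 0.6]]]'

```text
clock: 16.43
tool_pos: [0.4525, 0.0087, 0.2563]
orientation: [-179.9, -0.1, -5.5]
force: [1.0, 0.5, -0.9]
opening: 0.0526
```

```bash
python3 - <<'E'
from h import *
t=ctrl.snapshot("top");s=ctrl.snapshot("scene");cv2.imwrite("pics/top7.png",t);cv2.imwrite("pics/scene7.png",s)
c=np.zeros((600,800,3),np.uint8)
c[:280]=cv2.resize(t[165:235,320:520],(800,280),interpolation=cv2.INTER_CUBIC)
c[280:]=cv2.resize(s[200:360,170:570],(800,320),interpolation=cv2.INTER_CUBIC)
cv2.imwrite("pics/c7.png",c)
m=cam("top");p=(.4852,-.162,-5.4)
print("square model px",[((proj(m,A)-[320,165]+.5)*4).round().tolist() for A in model(*p,.035,.013)])
print("knob px",((proj(m,[[.512,-.272,.115]])-[320,165]+.5)*4).round(), ctrl.get_obs()["tool_pos"])
E
```

```text
square model px [[[391.0, 203.0], [392.0, 178.0], [303.0, 172.0], [302.0, 198.0]], [[318.0, 176.0], [322.0, 84.0], [303.0, 83.0], [298.0, 175.0]]]
knob px [[516. 139.]] [0.45342599 0.01193701 0.25604731]
```

View pics/c7.png

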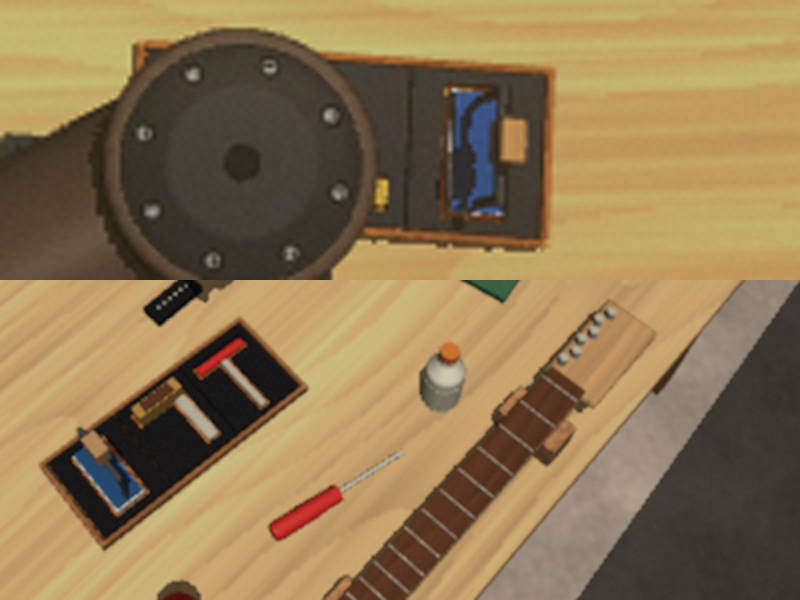

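The scene crop shows the block (about (110,475)), the brass square (about (175,410)) and the T-key all lying flat in their cut-outs. The knob is at (514,139) in the top view against a prediction of (516,139). The square's end in the earlier top view matches its model to about 1 px, so I'll hand in.

```bash
python3 -c "
from plant import ctrl
print(ctrl.get_obs()['clock']);print(ctrl.close_job())"
```

```text
16.5333
the job is handed in; nothing more can be done
None
```

I put the brass try square and the blue levelling block into their own cut-outs and handed the job in at 16.5 s of the 64 s allowed. No verdict was reported.

- **Square:** My first grip missed because I lifted before the slow fingers had closed; the square did not move, and the second grip held. I lowered it in small steps and felt the floor at about 7 N at the expected height. The last top view with the square in sight shows it in its cut-out within about 1 pixel (roughly 3 mm).
- **Block:** I gripped it by the knob, raised it 25 mm, brought it out along the hooks and turned it to fit. It was aligned to its pocket within about 1 mm before lowering, and I felt the floor at about 7 N. Afterwards the knob sat within about 1 pixel of where it should be.
- **Everything else:** In the last pictures the T-key lies in its place, and the glue bottle and screwdriver look untouched. The arm ended clear of the tray, about 25 cm above the bench.

In the last top view the arm hid the square and the key, so for those two the final check rests on the scene camera. I judged tilt only by eye. My readings of the tray's angle ran from about -3.6° to -7.2°, and I set both pieces to about -5.4°.

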